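Weigh the red-capped bottle

TASK

Weigh the white bottle with the red cap: set it gently, upright, in the middle of the balance's round steel pan and let go of it. Leave the blue-capped bottle where it stands and do not shove the balance.

Things in the scene. Friction and masses are not known exactly. Their poses are not given: they have to be found in the camera images.
- red_cap_bottle: The bottle to weigh: closed round white plastic reagent bottle with a red screw cap that does not come off, 124 mm tall, 0.14 to 0.28 kg. Body 52 mm in diameter with sloping shoulders below the cap, but fingers meet it as a solid 52 mm cylinder up to 105 mm height; cap 30 mm in diameter, from 106 to 124 mm height. It stands upright on the desk at the start. Origin: centre of its underside; z up along its axis. Grip it round the body.
- blue_cap_bottle: Bystander: shorter white reagent bottle with a blue cap, body 48 mm in diameter, 104 mm tall, standing upright. Origin: centre of its underside; z up. Not to be moved.
- balance: Compact white laboratory balance fixed to the desk, 210 mm deep (x) by 170 mm wide (y); its sloped console with display and keys faces its own -x. The housing is at most 57 mm high. Origin: centre of its underside, on the desk; z up. A flat round steel pan lies on top, its axis 30 mm behind the housing's middle (toward the balance's +x). The keys are not used.
- pan_center (a point): Centre of the top face of the balance's round steel pan, 120 mm in diameter, flat and without a rim, 66 mm above the desk when empty; z up. The pan rides on a spring of 0.9 N/mm and sinks straight down, by 1.4 to 3 mm under the bottle, 6 mm at most; this point moves with it.
Not all that is in view belongs to the job. Leave any green, orange or pink look-alike of the red_cap_bottle alone.

How it is judged (in metres and radians):
At the end, for the whole second after the job is handed in: The red-capped bottle stands upright (within 10 degrees) and at rest on the balance's pan, its axis within 15 mm of the pan's centre, its weight pressing the pan down by at least 0.8 mm; the blue-capped bottle stands upright within 30 mm of where it was (horizontal distance between red_cap_bottle and pan_center below 0.015 m and z of red_cap_bottle in the frame of pan_center between -0.004 and 0.004 m and angle between each of red_cap_bottle, blue_cap_bottle's own z axis and vertical below 0.17 rad and z of pan_center in the frame of balance below 0.0652 m and linear speed of red_cap_bottle below 0.02 m/s and distance of blue_cap_bottle from where it was at the start of the episode below 0.03 m); the robot touches nothing.
It fails at once if the balance is struck or pressed with more than 25 N (bottle dropped or rammed onto it, or the balance shoved) (contact force between balance and anything else above 25 N).
It fails at once if the bottle is dropped or slammed onto the pan (faster than 0.45 m/s within 20 mm of it, as when let go well over 10 mm above it) (linear speed of red_cap_bottle above 0.45 m/s and horizontal distance between red_cap_bottle and pan_center below 0.08 m and z of red_cap_bottle in the frame of pan_center below 0.02 m).
It fails at once if the blue-capped bottle is moved by more than 30 mm (distance of blue_cap_bottle from where it was at the start of the episode above 0.03 m).
It also fails if it takes over 32 s, if anything falls off the work surface, if the arm or the gripper's body presses on something with over 40 N, if the wrist force passes 120 N, or if a joint passes its speed limit or range.

ROBOT

A 7-joint arm with a two-finger parallel gripper is mounted at the origin on a cart in front of the work surface, level with it; the furniture and walls round the work are solid. World frame = base frame: x ahead of the robot, y to its left, z up, the work surface at z = 0. Lengths are in m, angles in degrees, forces in N, time in s.
With the tool pointing down it reaches from about 0.425 to 0.875 m from the base axis. Payload 4.7 kg.
Tool frame: the origin (TCP) lies at the very end of the fingers, on their centre line; the grasp point (between the pads) lies 19 mm behind it (env.grip_point_offset is the distance from the TCP to the grasp point, in m); z points along the fingers, y is the line along which they close (so a half turn about z gives the same grasp; the last joint's range is limited). The gripper opens to 87 mm and grips with 3 to 60 N. Pads are 19 mm wide; open, the fingers measure 117 mm over their backs; the gripper's body (75 mm by 190 mm) begins 51 mm behind the grasp point.
Start: joints at [74.49, 18.392, -4.016, 83.108, 1.295, 78.541, -3.26], TCP at [0.183, -0.624, 0.223] pointing down, gripper open.
Joint ranges: [-163.93, 163.93], [-17.29, 119.83], [-79.2, 71.16], [3.27, 140.29], [-89.18, 269.18], [5.43, 117.66], [-154.24, 154.24]. Speed limits (degrees/s): [147.25, 147.25, 180, 180, 180, 180, 180].

INTERFACE

Orientations are given as [roll, pitch, yaw] about the fixed x, y, z axes, in that order (R = Rz(yaw) Ry(pitch) Rx(roll)).
In Python, from cell import env gives the robot as it stands.
- The arm moves only by the tool jog_arm, never from a script. Its argument "motion" is a list of rows, each an object of numbers: "x", "y", "z": the shift along the tool's x, y, z in cm; "ax", "ay", "az": the turn, a rotation vector about the tool's x, y, z in degrees. In form: [{"x": .., "y": .., "z": .., "ax": .., "ay": .., "az": ..}, ...]. A call has exactly 5 rows; each row shifts and turns the commanded pose from where the row before left it, along the tool's axes as they then stand; what a row does not reach is not made up. A row lasts 1/10 s, in which the tool goes at most 50 mm and 8.59 degrees, less where a joint would pass 70% of its speed; a pose out of reach is approached as far as the arm can. A call is refused whole if a number of a shift passes 5 or a number of a turn 8.59, either way. A call with a gripper value outside its range is refused whole. "claw" is the gripper command: -1 is shut, 1 is fully open, values between are in proportion, set as the call begins (left out, the last holds). The fingers move at their own pace and stop on an object; "squeeze" is the grip in N (left out, the last holds). Time passes only in rows, so rows that do not move let the fingers close, or fill a call up. It gives the time, the measured TCP pose, the force, the opening and the grip force at its end, in the units of the state.
- env.get_obs(): the state, without advancing time (a new reading comes with each control period).
- env.read_camera(name): name is "scene" or "top" or "wrist"; returns the picture (400x640x3 uint8, red, green, blue); there is no depth.
- env.camera_params(name): a dict with "fx", "fy", "cx", "cy" (pixels), "k1" (the pictures are not rectified: a ray, as slopes to the right and down, at radius r is drawn at 1 + k1 r^2 times it, then the intrinsics apply), "extrinsics" (4x4, takes a point from world to camera coordinates). Camera axes: x right, y up, looking along -z (the intrinsics and any distortion apply to the point x, -y, -z); pixel columns grow to the right and rows downward; lengths in m; the calibration is good to about 2 mm. A picture is of the moment at which its call begins: read the wrist's pose just before it. camera_params takes no time and is no camera call; for the wrist camera it gives the pose at the moment of the call.
- env.sign_off(): hands the job in; it is judged then, once.
The state is a dict: "time_s": time; "qpos": joint angles; "joint_velocities": joint speeds; "effort": joint torques, N m; "tool_pos": TCP position; "tool_rot": TCP orientation; "force": force on the tool from outside, world axes, zero at the start; "wrist_torque": the same for the moment, N m; "grip_width": finger opening in m; "grasp_force": force on a finger pad.
Only numpy, scipy, OpenCV 4.12 (cv2) and the standard library are available. Lean on these libraries where they do the work, as an engineer would, in place of code of your own. Each camera call takes 0.05 s, during which the arm holds its last target. There are 200 camera calls.

## Working session

There is one attempt and no reset: what is moved stays moved. The work goes in short steps, Python scripts to look and compute and a tool call to move; the robot and the scene stay as the last step left them, time stands still between calls to the robot, and variables do not carry over. Pictures are saved under pics/ and viewed, at most 10 in all, crops included, and the job is handed in when it is done.

Besides the shell and the picture viewer there is one more tool, called as name(argument=value, ...), one argument or row to a line, values as JSON. jog_arm: Moves the arm, as the interface text tells. Its arguments: {"type":"object","properties":{"motion":{"type":"array"},"claw":{"type":"number"},"squeeze":{"type":"number"}},"required":["motion"]}

```bash
mkdir -p pics; cat > h.py <<'E'
import numpy as np, cv2
from cell import env
def ray(name,u,v):
    p=env.camera_params(name); E=np.array(p["extrinsics"])
    K=np.array([[p["fx"],0,p["cx"]],[0,p["fy"],p["cy"]],[0,0,1.]])
    s=cv2.undistortPoints(np.array([[[u,v]]],float),K,np.array([p["k1"],0,0,0.]))[0,0]
    d=E[:3,:3].T@np.array([s[0],-s[1],-1]); return -E[:3,:3].T@E[:3,3],d
def at(name,u,v,z):
    o,d=ray(name,u,v); return (o+d*(z-o[2])/d[2]).round(4)
def snap(name,f,crop=None,k=1):
    im=env.read_camera(name)[:,:,::-1]
    if crop: a,b,c,d=crop; im=im[b:d,a:c]
    cv2.imwrite("pics/"+f,cv2.resize(im,None,fx=k,fy=k,interpolation=cv2.INTER_CUBIC))
E
python3 - <<'E'
from h import *
a=env.read_camera("scene");b=env.read_camera("top")
for n,i in(("scene",a),("top",b)): cv2.imwrite(f"pics/{n}0.png",i[:,:,::-1]); 
for n in("scene","top"):print(np.linalg.inv(np.array(env.camera_params(n)["extrinsics"])).round(3))
o=env.get_obs();print(o["time_s"],o["tool_pos"],o["tool_rot"],o["force"])
E
```

```text
[[ 7.510e-01  3.490e-01 -5.600e-01 -3.660e-01]
 [-6.600e-01  3.960e-01 -6.380e-01 -1.107e+00]
 [-1.000e-03  8.490e-01  5.280e-01  8.920e-01]
 [ 0.000e+00  0.000e+00  0.000e+00  1.000e+00]]
[[-2.100e-02  9.810e-01 -1.950e-01  2.220e-01]
 [-1.000e+00 -2.200e-02 -1.000e-03 -1.000e-01]
 [-6.000e-03  1.940e-01  9.810e-01  1.448e+00]
 [ 0.000e+00  0.000e+00  0.000e+00  1.000e+00]]
0.1 [ 0.18239783 -0.62337034  0.22155495] [-1.79901029e+02  7.33755036e-03  1.63185824e+01] [-0.91552268  0.12593363 -0.09024981]
```

View pics/scene0.png

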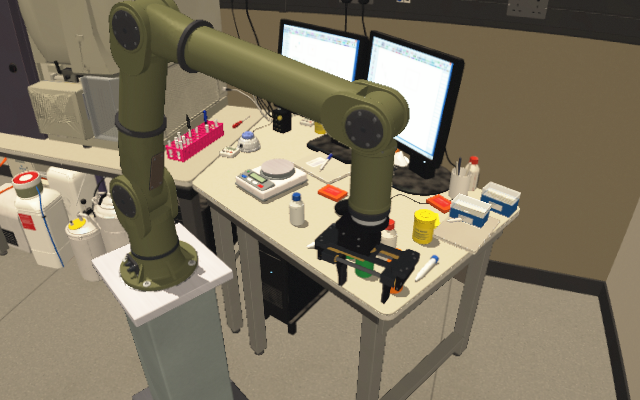

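View pics/top0.png

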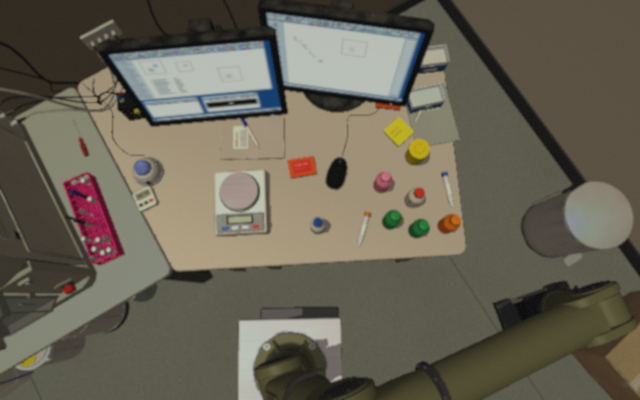

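Candidates for the target (top picture): white bottle with red cap at (417,192), pink (384,181), orange (452,223), green (393,218) and (420,228). A red-topped bottle also stands by the monitor in the scene picture at (472,162). By the description, the first is the target. The balance pan is at (239,192) and the blue cap at (319,224). I'll check this in a crop.

```bash
python3 - <<'E'
from h import *
im=cv2.imread("pics/top0.png")
a=cv2.resize(im[150:250,365:475],None,fx=5,fy=5,interpolation=cv2.INTER_CUBIC)
b=cv2.resize(im[160:245,205:275],None,fx=3.5,fy=3.5,interpolation=cv2.INTER_CUBIC)
c=np.zeros((500,800,3),np.uint8);c[:500,:550]=a;c[:b.shape[0],552:552+b.shape[1]]=b
cv2.imwrite("pics/crop1.png",c)
for n,u,v,z in(("red",419,190,.124),("pink",384,179,.12),("g1",393,217,.12),("g2",421,227,.12),("or",453,222,.12),("yel",419,149,.1),("pan",239,192,.066),("blue",319,223,.104)):print(n,at("top",u,v,z))
E
```

```text
red [ 0.5244 -0.4019  0.124 ]
pink [ 0.5619 -0.2986  0.12  ]
g1 [ 0.4442 -0.3197  0.12  ]
g2 [ 0.4122 -0.4015  0.12  ]
or [ 0.4251 -0.4981  0.12  ]
yel [ 0.6614 -0.4159  0.1   ]
pan [0.5438 0.1521 0.066 ]
blue [ 0.4335 -0.0981  0.104 ]
```

View pics/crop1.png

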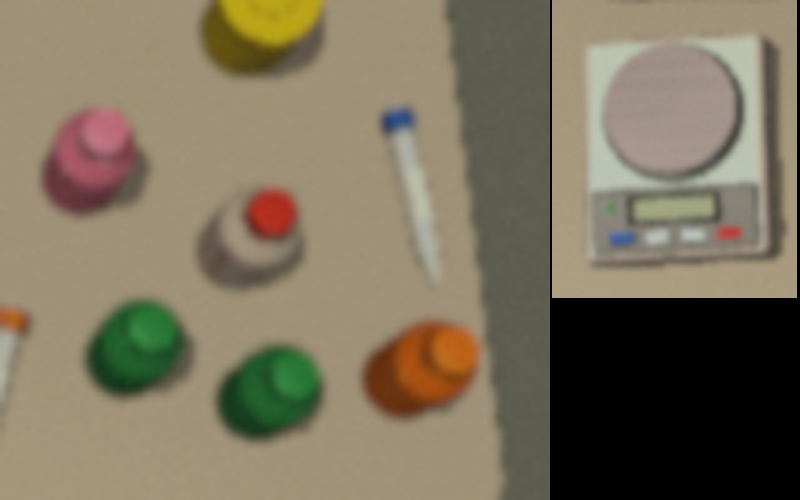

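The crop confirms the red cap at about (419.4,192.6) on a white body, and the pan centre at (239.3,191.4). The gripper's yaw of 16° already gives a closing line (about 106°) that avoids the neighbours. I'll go above the bottle.

jog_arm(
  motion=[
    {"x":3.8,"y":-1.2},
    {"x":3.8,"y":-1.2},
    {"x":3.8,"y":-1.2},
    {"x":3.8,"y":-1.2},
    {"x":3.8,"y":-1.2},
  ],
  claw=1,
  squeeze=20,
)

```text
$.motion[0]: bad value
```

jog_arm(
  motion=[
    {"x":3.8,"y":-1.2},
    {"x":3.8,"y":-1.2},
    {"x":3.8,"y":-1.2},
    {"x":3.8,"y":-1.2},
    {"x":0,"y":0},
  ],
)

```text
$.motion[0]: bad value
```

```bash
python3 - <<'E'
from h import *
print(at("top",419.4,192.6,.124),at("top",239.3,191.4,.066),at("top",239.3,191.4,.190))
snap("wrist","w1.png")
print(np.linalg.inv(np.array(env.camera_params("wrist")["extrinsics"])).round(3))
o=env.get_obs();print(o["time_s"],o["tool_pos"],o["tool_rot"],o["grip_width"])
E
```

```text
[ 0.5163 -0.4026  0.124 ] [0.5458 0.1511 0.066 ] [0.5167 0.1286 0.19  ]
[[ 0.281  0.925  0.255  0.252]
 [-0.96   0.271  0.073 -0.604]
 [-0.002 -0.265  0.964  0.385]
 [ 0.     0.     0.     1.   ]]
0.15 [ 0.18246816 -0.62343218  0.22169659] [-1.79914969e+02  3.99426415e-03  1.63178751e+01] 0.08701692573770659
```

View pics/w1.png

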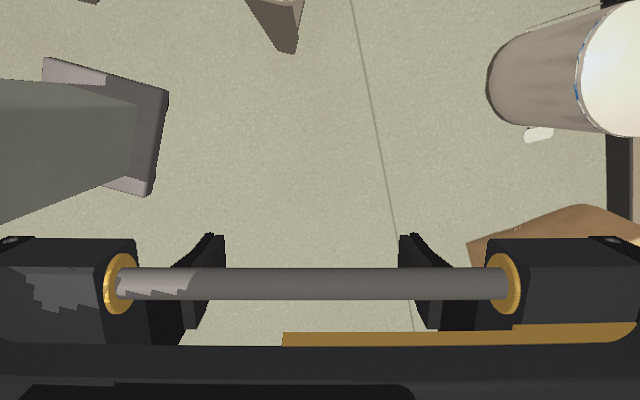

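The moves were refused because every key has to be given. The wrist picture shows only the floor and the open fingers, with the tool still at its start pose. I'll resend with full rows.

jog_arm(
  motion=[
    {"x":3.8,"y":-1.2,"z":0,"ax":0,"ay":0,"az":0},
    {"x":3.8,"y":-1.2,"z":0,"ax":0,"ay":0,"az":0},
    {"x":3.8,"y":-1.2,"z":0,"ax":0,"ay":0,"az":0},
    {"x":3.8,"y":-1.2,"z":0,"ax":0,"ay":0,"az":0},
    {"x":3.8,"y":-1.2,"z":0,"ax":0,"ay":0,"az":0},
  ],
  claw=1,
  squeeze=20,
)

```text
time_s: 0.65
tool_pos: [0.3491, -0.5117, 0.2223]
tool_rot: [-180.0, 0.0, 16.3]
force: [-0.1, -1.2, -0.4]
grip_width: 0.0867
grasp_force: 0.0
```

jog_arm(
  motion=[
    {"x":3.8,"y":-1.2,"z":0,"ax":0,"ay":0,"az":0},
    {"x":3.8,"y":-1.2,"z":0,"ax":0,"ay":0,"az":0},
    {"x":3.8,"y":-1.2,"z":0,"ax":0,"ay":0,"az":0},
    {"x":3.8,"y":-1.2,"z":0,"ax":0,"ay":0,"az":0},
    {"x":0,"y":0,"z":0,"ax":0,"ay":0,"az":0},
  ],
)

```text
time_s: 1.15
tool_pos: [0.4868, -0.4173, 0.2221]
tool_rot: [-179.8, -0.2, 16.9]
force: [0.6, 0.2, 0.0]
grip_width: 0.087
grasp_force: 0.0
```

```bash
python3 - <<'E'
from h import *
snap("wrist","w2.png")
o=env.get_obs();print(o["time_s"],o["tool_pos"],o["tool_rot"],o["grip_width"])
E
```

```text
1.2 [ 0.48366212 -0.42043371  0.22204053] [-1.79902430e+02 -7.39655649e-02  1.67180320e+01] 0.08700418849720186
```

View pics/w2.png

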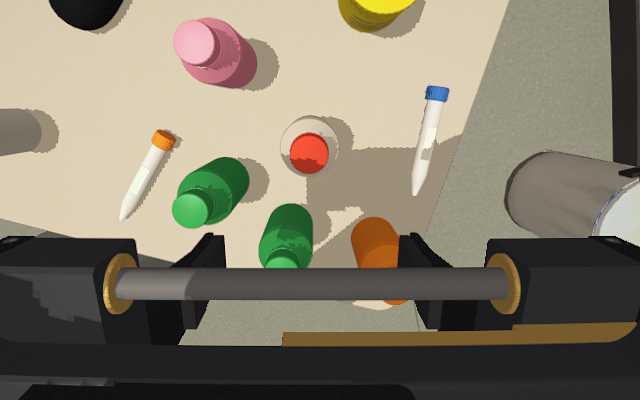

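The wrist view shows the white bottle with its red cap at (309,153), the pink bottle at (195,42), green at (193,209) and (285,250), and orange at (378,250).

```bash
cat >> h.py <<'E'
from scipy.spatial.transform import Rotation as R
def delta(t):
    o=env.get_obs(); r=R.from_euler("xyz",o["tool_rot"],degrees=True)
    print(o["time_s"],o["tool_pos"].round(4),o["tool_rot"].round(2),"go cm",(100*r.inv().apply(np.array(t)-o["tool_pos"])).round(2))
E
python3 - <<'E'
from h import *
c=at("wrist",309,153,.124);print(c)
delta([c[0],c[1],.068])
E
```

```text
[ 0.5182 -0.4084  0.124 ]
1.2 [ 0.4837 -0.4204  0.222 ] [-1.799e+02 -7.000e-02  1.672e+01] go cm [ 3.63 -0.13 15.41]
```

jog_arm(
  motion=[
    {"x":2.0,"y":-0.1,"z":0,"ax":0,"ay":0,"az":0},
    {"x":1.6,"y":0,"z":0,"ax":0,"ay":0,"az":0},
    {"x":0,"y":0,"z":2,"ax":0,"ay":0,"az":0},
    {"x":0,"y":0,"z":2,"ax":0,"ay":0,"az":0},
    {"x":0,"y":0,"z":2,"ax":0,"ay":0,"az":0},
  ],
)

```text
time_s: 1.7
tool_pos: [0.5145, -0.4136, 0.1617]
tool_rot: [180.0, 0.0, 16.3]
force: [0.7, -0.1, -0.1]
grip_width: 0.087
grasp_force: 0.0
```

```bash
python3 - <<'E'
from h import *
snap("wrist","w3.png")
delta([.5182,-.4084,.068])
E
```

```text
1.75 [ 0.5126 -0.4124  0.1575] [-179.71    0.23   16.28] go cm [ 0.69 -0.18  8.94]
```

View pics/w3.png

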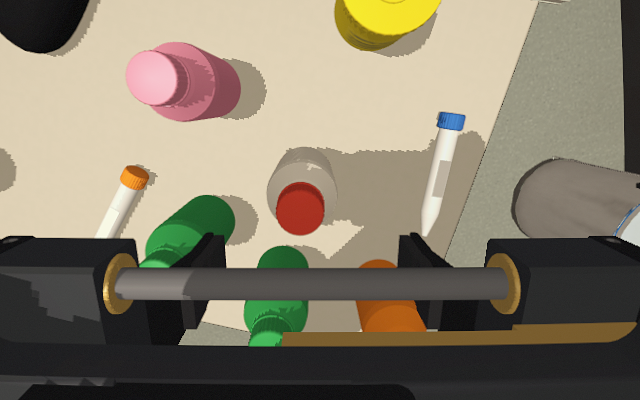

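The red cap is now at (300,209), just left of the finger mid-line, and no neighbour is in the fingers' path.

```bash
python3 - <<'E'
from h import *
c=at("wrist",300,209,.124);print(c)
delta([c[0],c[1],.068])
E
```

```text
[ 0.5225 -0.4027  0.124 ]
1.75 [ 0.5126 -0.4124  0.1575] [-179.71    0.23   16.28] go cm [ 1.26 -0.6   8.94]
```

jog_arm(
  motion=[
    {"x":1.0,"y":-0.5,"z":0.9,"ax":0,"ay":0,"az":0},
    {"x":0,"y":0,"z":2,"ax":0,"ay":0,"az":0},
    {"x":0,"y":0,"z":2,"ax":0,"ay":0,"az":0},
    {"x":0,"y":0,"z":2,"ax":0,"ay":0,"az":0},
    {"x":0,"y":0,"z":2,"ax":0,"ay":0,"az":0},
  ],
)

```text
time_s: 2.25
tool_pos: [0.5243, -0.4053, 0.0739]
tool_rot: [179.9, -0.1, 16.3]
force: [-0.2, 0.1, 0.1]
grip_width: 0.0871
grasp_force: 0.0
```

jog_arm(
  motion=[
    {"x":0,"y":0,"z":0,"ax":0,"ay":0,"az":0},
    {"x":0,"y":0,"z":0,"ax":0,"ay":0,"az":0},
    {"x":0,"y":0,"z":0,"ax":0,"ay":0,"az":0},
    {"x":0,"y":0,"z":0,"ax":0,"ay":0,"az":0},
    {"x":0,"y":0,"z":0,"ax":0,"ay":0,"az":0},
  ],
  claw=-1,
)

```text
time_s: 2.75
tool_pos: [0.5235, -0.4058, 0.0748]
tool_rot: [179.9, -0.1, 16.3]
force: [-0.3, 0.7, -0.4]
grip_width: 0.0547
grasp_force: 0.4
```

jog_arm(
  motion=[
    {"x":0,"y":0,"z":0,"ax":0,"ay":0,"az":0},
    {"x":0,"y":0,"z":0,"ax":0,"ay":0,"az":0},
    {"x":0,"y":0,"z":0,"ax":0,"ay":0,"az":0},
    {"x":0,"y":0,"z":0,"ax":0,"ay":0,"az":0},
    {"x":0,"y":0,"z":0,"ax":0,"ay":0,"az":0},
  ],
)

```text
time_s: 3.25
tool_pos: [0.5235, -0.4054, 0.0745]
tool_rot: [180.0, -0.0, 16.3]
force: [-1.7, 1.9, 5.9]
grip_width: 0.0518
grasp_force: 19.9
```

jog_arm(
  motion=[
    {"x":0,"y":0,"z":-1,"ax":0,"ay":0,"az":0},
    {"x":0,"y":0,"z":-2,"ax":0,"ay":0,"az":0},
    {"x":0,"y":0,"z":-3,"ax":0,"ay":0,"az":0},
    {"x":0,"y":0,"z":-3,"ax":0,"ay":0,"az":0},
    {"x":0,"y":0,"z":-3,"ax":0,"ay":0,"az":0},
  ],
  squeeze=25,
)

```text
time_s: 3.75
tool_pos: [0.5223, -0.4054, 0.1941]
tool_rot: [-180.0, 0.1, 16.3]
force: [-0.2, 0.4, -2.0]
grip_width: 0.0513
grasp_force: 24.9
```

jog_arm(
  motion=[
    {"x":0,"y":0,"z":-2,"ax":0,"ay":0,"az":0},
    {"x":0,"y":0,"z":-2,"ax":0,"ay":0,"az":0},
    {"x":0,"y":0,"z":-1,"ax":0,"ay":0,"az":0},
    {"x":0,"y":0,"z":0,"ax":0,"ay":0,"az":0},
    {"x":0,"y":0,"z":0,"ax":0,"ay":0,"az":0},
  ],
)

```text
time_s: 4.25
tool_pos: [0.5224, -0.4052, 0.2424]
tool_rot: [-179.9, 0.1, 16.3]
force: [0.3, -0.6, -2.3]
grip_width: 0.0518
grasp_force: 24.9
```

```bash
python3 - <<'E'
from h import *
delta([.5458,.1511,.235])
E
```

```text
4.25 [ 0.5224 -0.4052  0.2424] [-1.7993e+02  7.0000e-02  1.6310e+01] go cm [ 17.87 -52.74   0.78]
```

jog_arm(
  motion=[
    {"x":0.32,"y":-0.95,"z":0,"ax":0,"ay":0,"az":0},
    {"x":0.64,"y":-1.9,"z":0,"ax":0,"ay":0,"az":0},
    {"x":0.96,"y":-2.84,"z":0,"ax":0,"ay":0,"az":0},
    {"x":0.96,"y":-2.84,"z":0,"ax":0,"ay":0,"az":0},
    {"x":0.96,"y":-2.84,"z":0,"ax":0,"ay":0,"az":0},
  ],
)

```text
time_s: 4.75
tool_pos: [0.5273, -0.2831, 0.2422]
tool_rot: [-179.9, 0.1, 16.3]
force: [1.0, 0.2, -1.7]
grip_width: 0.0513
grasp_force: 24.9
```

jog_arm(
  motion=[
    {"x":0.96,"y":-2.84,"z":0,"ax":0,"ay":0,"az":0},
    {"x":0.96,"y":-2.84,"z":0,"ax":0,"ay":0,"az":0},
    {"x":0.96,"y":-2.84,"z":0,"ax":0,"ay":0,"az":0},
    {"x":0.96,"y":-2.84,"z":0,"ax":0,"ay":0,"az":0},
    {"x":0.96,"y":-2.84,"z":0,"ax":0,"ay":0,"az":0},
  ],
)

```text
time_s: 5.25
tool_pos: [0.5331, -0.1335, 0.2424]
tool_rot: [-179.9, 0.1, 16.4]
force: [-0.2, 0.0, -1.9]
grip_width: 0.0517
grasp_force: 24.9
```

jog_arm(
  motion=[
    {"x":0.96,"y":-2.84,"z":0,"ax":0,"ay":0,"az":0},
    {"x":0.96,"y":-2.84,"z":0,"ax":0,"ay":0,"az":0},
    {"x":0.96,"y":-2.84,"z":0,"ax":0,"ay":0,"az":0},
    {"x":0.64,"y":-1.9,"z":0,"ax":0,"ay":0,"az":0},
    {"x":0.32,"y":-0.95,"z":0,"ax":0,"ay":0,"az":0},
  ],
)

```text
time_s: 5.75
tool_pos: [0.538, -0.0124, 0.2427]
tool_rot: [-179.9, 0.1, 16.6]
force: [-0.2, -0.3, -2.3]
grip_width: 0.0515
grasp_force: 24.9
```

jog_arm(
  motion=[
    {"x":0,"y":0,"z":0,"ax":0,"ay":0,"az":0},
    {"x":0,"y":0,"z":0,"ax":0,"ay":0,"az":0},
    {"x":0,"y":0,"z":0,"ax":0,"ay":0,"az":0},
    {"x":0,"y":0,"z":0,"ax":0,"ay":0,"az":0},
    {"x":0,"y":0,"z":0,"ax":0,"ay":0,"az":0},
  ],
)

```text
time_s: 6.25
tool_pos: [0.5389, -0.0168, 0.2434]
tool_rot: [180.0, 0.0, 16.2]
force: [-0.3, 0.2, -1.7]
grip_width: 0.0515
grasp_force: 24.9
```

```bash
python3 - <<'E'
from h import *
snap("wrist","w4.png")
delta([.5458,.1511,.235])
E
```

```text
6.3 [ 0.5389 -0.0165  0.2435] [1.800e+02 1.000e-02 1.625e+01] go cm [  5.35 -15.9    0.85]
```

View pics/w4.png

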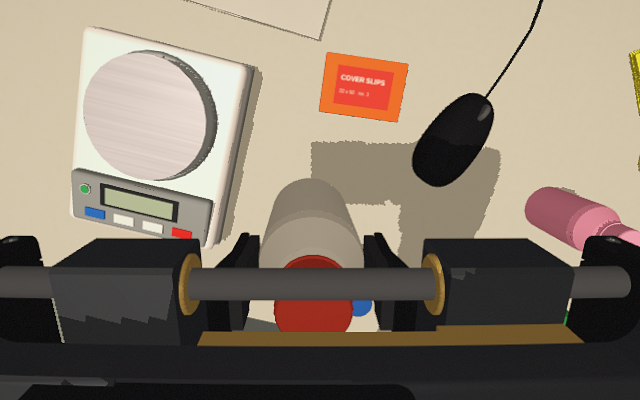

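The bottle hangs upright in the grip with its cap centred near (313,294). The pan's top face spans columns 83–206 and rows 52–180, so its centre is about (145,116).

```bash
python3 - <<'E'
from h import *
p=at("wrist",145,116,.066);print("pan",p)
e=[at("wrist",*q,.066)[:2] for q in((83,116),(206,116),(145,52),(145,180))];print(e,(e[0]+e[1])/2,(e[2]+e[3])/2)
print("cap edges/centre",[at("wrist",*q,.293) for q in((273,294),(353,294),(313,254),(313,294))])
E
```

```text
pan [0.5535 0.1535 0.066 ]
[array([0.537 , 0.2123]), array([0.5696, 0.0967]), array([0.6106, 0.1632]), array([0.4911, 0.1433])] [0.5533 0.1545] [0.55085 0.15325]
cap edges/centre [array([ 0.54  , -0.0019,  0.293 ]), array([ 0.5482, -0.03  ,  0.293 ]), array([ 0.5594, -0.0115,  0.293 ]), array([ 0.5442, -0.016 ,  0.293 ])]
```

jog_arm(
  motion=[
    {"x":0.6,"y":-1.7,"z":0,"ax":0,"ay":0,"az":0},
    {"x":1.0,"y":-2.8,"z":0,"ax":0,"ay":0,"az":0},
    {"x":1.0,"y":-2.8,"z":0,"ax":0,"ay":0,"az":0},
    {"x":1.1,"y":-2.9,"z":0,"ax":0,"ay":0,"az":0},
    {"x":1.0,"y":-2.8,"z":0,"ax":0,"ay":0,"az":0},
  ],
)

```text
time_s: 6.8
tool_pos: [0.5476, 0.1231, 0.2436]
tool_rot: [180.0, -0.0, 16.3]
force: [-0.9, -0.2, -1.7]
grip_width: 0.0518
grasp_force: 24.9
```

jog_arm(
  motion=[
    {"x":0.7,"y":-2.0,"z":0,"ax":0,"ay":0,"az":0},
    {"x":0.36,"y":-0.8,"z":0,"ax":0,"ay":0,"az":0},
    {"x":0,"y":0,"z":2,"ax":0,"ay":0,"az":0},
    {"x":0,"y":0,"z":2,"ax":0,"ay":0,"az":0},
    {"x":0,"y":0,"z":2,"ax":0,"ay":0,"az":0},
  ],
)

```text
time_s: 7.3
tool_pos: [0.5502, 0.1506, 0.1828]
tool_rot: [179.9, -0.0, 16.2]
force: [0.7, -0.6, -2.0]
grip_width: 0.0512
grasp_force: 24.9
```

jog_arm(
  motion=[
    {"x":0,"y":0,"z":1,"ax":0,"ay":0,"az":0},
    {"x":0,"y":0,"z":0.5,"ax":0,"ay":0,"az":0},
    {"x":0,"y":0,"z":0,"ax":0,"ay":0,"az":0},
    {"x":0,"y":0,"z":0,"ax":0,"ay":0,"az":0},
    {"x":0,"y":0,"z":0,"ax":0,"ay":0,"az":0},
  ],
)

```text
time_s: 7.8
tool_pos: [0.5505, 0.1521, 0.1696]
tool_rot: [180.0, -0.1, 16.3]
force: [0.4, 0.4, -2.2]
grip_width: 0.0513
grasp_force: 24.9
```

```bash
python3 - <<'E'
from h import *
a=env.read_camera("wrist");b=env.read_camera("scene")
b=cv2.resize(b[130:230,215:335],None,fx=2.6,fy=2.6,interpolation=cv2.INTER_CUBIC)
c=np.zeros((400+b.shape[0]-60,640,3),np.uint8);c[:340]=a[:340];c[340:340+b.shape[0],:b.shape[1]]=b
cv2.imwrite("pics/w5.png",c[:600,:,::-1])
delta([.549,.151,.1405])
E
```

```text
7.9 [0.5502 0.1521 0.1693] [ 1.7998e+02 -7.0000e-02  1.6320e+01] go cm [-0.16  0.07  2.88]
```

View pics/w5.png

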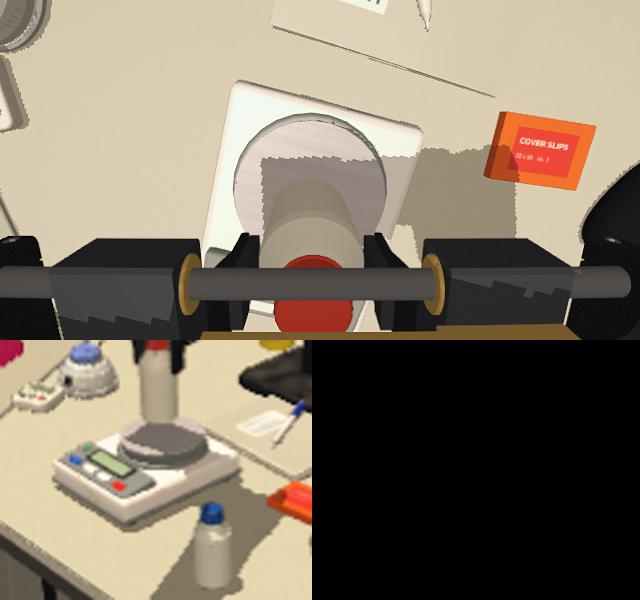

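The bottle hangs upright over the pan. The pan's far rim is at (310,113) and its sides at columns 233 and 386 near row 188; the bottle's far bottom edge is at (310,179).

```bash
python3 - <<'E'
from h import *
from scipy.optimize import least_squares
P=np.array([at("wrist",*q,.066)[:2] for q in((310,113),(233,188),(386,188),(250,147),(370,147))])
s=least_squares(lambda c:np.hypot(*(P-c).T)-.06,P.mean(0));print("pan",s.x,s.fun)
b=at("wrist",310,179,.0948)
x=np.array([np.cos(.285),np.sin(.285)]);print("bottle",b[:2]-.026*x)
E
```

```text
pan [0.55374833 0.15408731] [ 0.00176945  0.00042988  0.00013031 -0.00163756 -0.00125866]
bottle [0.5459488  0.15148991]
```

jog_arm(
  motion=[
    {"x":0.5,"y":-0.05,"z":0.5,"ax":0,"ay":0,"az":0},
    {"x":0,"y":0,"z":0.8,"ax":0,"ay":0,"az":0},
    {"x":0,"y":0,"z":0.6,"ax":0,"ay":0,"az":0},
    {"x":0,"y":0,"z":0.4,"ax":0,"ay":0,"az":0},
    {"x":0,"y":0,"z":0.2,"ax":0,"ay":0,"az":0},
  ],
)

```text
time_s: 8.4
tool_pos: [0.5539, 0.1537, 0.1425]
tool_rot: [-180.0, 0.1, 16.3]
force: [1.1, 0.5, -1.1]
grip_width: 0.0518
grasp_force: 24.9
```

jog_arm(
  motion=[
    {"x":0,"y":0,"z":0.1,"ax":0,"ay":0,"az":0},
    {"x":0,"y":0,"z":0.1,"ax":0,"ay":0,"az":0},
    {"x":0,"y":0,"z":0.1,"ax":0,"ay":0,"az":0},
    {"x":0,"y":0,"z":0.1,"ax":0,"ay":0,"az":0},
    {"x":0,"y":0,"z":0,"ax":0,"ay":0,"az":0},
  ],
)

```text
time_s: 8.9
tool_pos: [0.5546, 0.1539, 0.1397]
tool_rot: [180.0, -0.0, 16.3]
force: [-0.1, -0.8, -0.9]
grip_width: 0.0513
grasp_force: 24.9
```

jog_arm(
  motion=[
    {"x":0,"y":0,"z":0.05,"ax":0,"ay":0,"az":0},
    {"x":0,"y":0,"z":0.05,"ax":0,"ay":0,"az":0},
    {"x":0,"y":0,"z":0,"ax":0,"ay":0,"az":0},
    {"x":0,"y":0,"z":0,"ax":0,"ay":0,"az":0},
    {"x":0,"y":0,"z":0,"ax":0,"ay":0,"az":0},
  ],
)

```text
time_s: 9.4
tool_pos: [0.5546, 0.1539, 0.1386]
tool_rot: [180.0, -0.0, 16.3]
force: [1.3, 0.5, 0.3]
grip_width: 0.0518
grasp_force: 24.9
```

The wrist now reads about zero, so the pan carries the weight. Releasing.

jog_arm(
  motion=[
    {"x":0,"y":0,"z":0,"ax":0,"ay":0,"az":0},
    {"x":0,"y":0,"z":0,"ax":0,"ay":0,"az":0},
    {"x":0,"y":0,"z":0,"ax":0,"ay":0,"az":0},
    {"x":0,"y":0,"z":0,"ax":0,"ay":0,"az":0},
    {"x":0,"y":0,"z":0,"ax":0,"ay":0,"az":0},
  ],
  claw=0.6,
)

```text
time_s: 9.9
tool_pos: [0.5545, 0.1538, 0.1385]
tool_rot: [180.0, 0.0, 16.3]
force: [-0.4, -0.1, 0.1]
grip_width: 0.069
grasp_force: 0.0
```

jog_arm(
  motion=[
    {"x":0,"y":0,"z":0,"ax":0,"ay":0,"az":0},
    {"x":0,"y":0,"z":0,"ax":0,"ay":0,"az":0},
    {"x":0,"y":0,"z":0,"ax":0,"ay":0,"az":0},
    {"x":0,"y":0,"z":0,"ax":0,"ay":0,"az":0},
    {"x":0,"y":0,"z":0,"ax":0,"ay":0,"az":0},
  ],
  claw=1,
)

```text
time_s: 10.4
tool_pos: [0.5545, 0.1539, 0.1385]
tool_rot: [180.0, -0.0, 16.3]
force: [0.6, -0.2, -0.9]
grip_width: 0.0867
grasp_force: 0.0
```

jog_arm(
  motion=[
    {"x":0,"y":0,"z":-1,"ax":0,"ay":0,"az":0},
    {"x":0,"y":0,"z":-2,"ax":0,"ay":0,"az":0},
    {"x":0,"y":0,"z":-2,"ax":0,"ay":0,"az":0},
    {"x":0,"y":0,"z":-2,"ax":0,"ay":0,"az":0},
    {"x":0,"y":0,"z":-2,"ax":0,"ay":0,"az":0},
  ],
)

```text
time_s: 10.9
tool_pos: [0.5546, 0.154, 0.2302]
tool_rot: [180.0, -0.0, 16.3]
force: [0.6, 0.3, 0.5]
grip_width: 0.087
grasp_force: 0.0
```

jog_arm(
  motion=[
    {"x":-2,"y":0,"z":-2,"ax":0,"ay":0,"az":0},
    {"x":-2,"y":0,"z":-1,"ax":0,"ay":0,"az":0},
    {"x":0,"y":0,"z":0,"ax":0,"ay":0,"az":0},
    {"x":0,"y":0,"z":0,"ax":0,"ay":0,"az":0},
    {"x":0,"y":0,"z":0,"ax":0,"ay":0,"az":0},
  ],
)

```text
time_s: 11.4
tool_pos: [0.5164, 0.1426, 0.2581]
tool_rot: [-180.0, 0.0, 16.3]
force: [0.6, 0.7, -0.5]
grip_width: 0.0872
grasp_force: 0.0
```

```bash
python3 - <<'E'
from h import *
a=env.read_camera("wrist");b=env.read_camera("scene")
b=cv2.resize(b[130:230,215:335],None,fx=2.6,fy=2.6,interpolation=cv2.INTER_CUBIC)
c=np.zeros((600,640,3),np.uint8);c[:340]=a[:340];c[340:,:b.shape[1]]=b[:260]
cv2.imwrite("pics/w6.png",c[:,:,::-1])
delta([.549,.151,.1405])
E
```

```text
11.5 [0.5163 0.1427 0.2577] [-1.7996e+02  7.0000e-02  1.6320e+01] go cm [ 3.39  0.13 11.72]
```

View pics/w6.png

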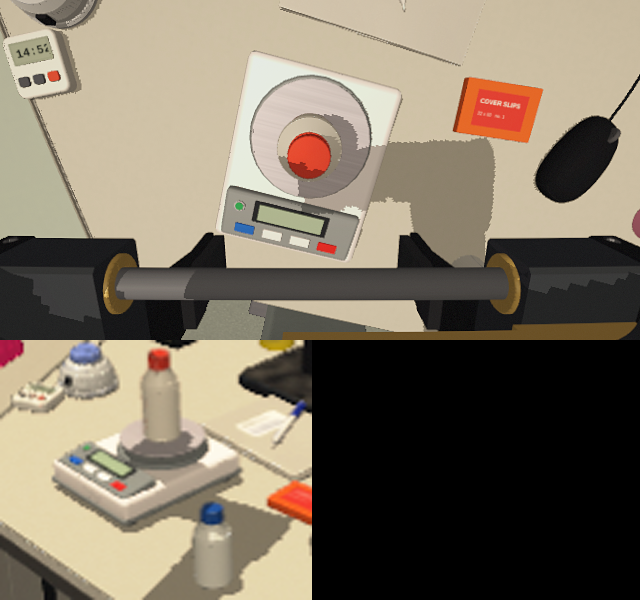

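The bottle stands upright on the pan with its cap at (309,156). The pan spans columns 250–371 and rows 75–198, and the blue-capped bottle is undisturbed. A quick check of the centring:

```bash
python3 - <<'E'
from h import *
P=np.array([at("wrist",*q,.064)[:2] for q in((250,136),(371,136),(310,75),(310,198))])
print("pan",(P[0]+P[1])/2,(P[2]+P[3])/2,P.mean(0),"cap",at("wrist",309,156,.188))
E
```

```text
pan [0.5548  0.15465] [0.5516 0.1542] [0.5532   0.154425] cap [0.5526 0.1546 0.188 ]
```

Centred to within a few millimetres.

```bash
python3 -c "
from cell import env
print(env.sign_off())"
```

```text
the job is handed in; nothing more can be done
None
```

The red-capped bottle stands upright and released on the balance pan, within a few millimetres of its centre by the wrist camera; the blue-capped bottle looks undisturbed, and the job was handed in at about 11.5 s (no verdict was returned).

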